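# Hook up the drop guard of the red-handled press

## Task

Open the small bench press whose guard has the red handle: lift its drop guard straight up out of its slot, bring it forward over the lip and lower its cross bar into the notches at the front of the two side plates, so that it hangs there by itself when you let go. Leave the guard of the blue-handled press down and undisturbed.

Things in the scene. Friction and masses are not known exactly. Their poses are not given: they have to be found in the camera images.
- red_guard: Loose guard, 0.3 kg: clear panel 130 mm wide, yellow sides, under a steel cross bar (10 thick, 190 long). Origin: middle of the bar, 115 mm above the desk at the start; its foot, 95 below, stands on the press. x to the press's back, y along the bar, z up. Red handle block centred 60 above the origin, 16 thick (x), 44 wide (y), 34 tall: take it from above, fingers before and behind it.
- red_notch (a point): Where the middle of the red bar lies once hooked: midway between the two notches, 185 mm above the desk; 33 mm before (-x) and 70 above the bar's start. x to the press's back, y along the bar, z up. From here in x: notch -11 to 11, its floor 5 below; lip 11 to 25, top 13 above (lift the bar's middle over 18 above to pass it); front horn -23 to -11, top 27 above. Slot and notch are open above.
- red_press: The red guard's press, fixed to the desk: grey bed, green body 120 mm high behind the guard, 190 wide. Origin: on the desk under the guard's slot; x to its back, y across, z up. The bar stands in a slot 17 mm wide in x (some 3 mm play each way) in two aluminium side plates, 10 thick, inner faces 148 apart, rear posts 218 high. The notches are in the plates' tops before the slot.
- blue_guard: The same guard with a blue handle, in another press of the same build; to be left down. Origin: middle of its cross bar, 115 mm above the desk; axes as for the red one.

How it is judged:
By the outcome, as a careful person would: the job done as asked, in the order asked, and still so for the second after the job is handed in, with the robot touching nothing.
It also fails if it takes over 38 s, if anything falls off the work surface, if the arm or the gripper's body presses on something with over 40 N, if the wrist force passes 120 N, or if a joint passes its speed limit or range.

## Robot

A 7-joint arm with a two-finger parallel gripper is mounted at the origin on a cart in front of the work surface, level with it; the furniture and walls round the work are solid. World frame = base frame: x ahead of the robot, y to its left, z up, the work surface at z = 0. Lengths are in m, angles in degrees, forces in N, time in s.
With the tool pointing down it reaches from about 0.425 to 0.825 m from the base axis. Payload 3.6 kg.
Tool frame: the origin (TCP) lies at the very end of the fingers, on their centre line; the grasp point (between the pads) lies 19 mm behind it; z points along the fingers, y is the line along which they close (so a half turn about z gives the same grasp; the last joint's range is limited). The gripper opens to 85 mm and grips with 20 to 120 N. Pads are 22 mm wide; open, the fingers measure 114 mm over their backs; the gripper's body (76 mm by 85 mm) begins 54 mm behind the grasp point. The pads swing forward as they close: fully open they stand 13 mm farther back than shut.
Start: joints at [-69.929, 35.231, -0.722, 81.555, 0.464, 63.22, -2.315], TCP at [0.239, 0.604, 0.231] pointing down, gripper open.
Joint ranges: [-178.69, 178.69], [-17.37, 117.87], [-77.05, 75.6], [15.02, 138.74], [-78.02, 258.01], [0.78, 113.62], [-162.83, 162.83]. Speed limits (degrees/s): [159.86, 159.86, 180, 180, 180, 180, 180].

## Interface

Orientations are given as [roll, pitch, yaw] about the fixed x, y, z axes, in that order (R = Rz(yaw) Ry(pitch) Rx(roll)).
In Python, from plant import status, imaging, workorder gives the robot as it stands.
- The arm moves only by the tool step_arm, never from a script. Its arguments are lists of equal length, an entry for each row: "travel": the shift along the tool's x, y, z in units of 40 mm (1.0 is 40 mm), a list of three; "angular": the turn, a rotation vector about the tool's x, y, z in units of 5 degrees (1.0 is 5 degrees), a list of three; "fingers": the finger opening in mm, from 0 to 85.4. In form: {"travel": [[tx, ty, tz], ...], "angular": [[ax, ay, az], ...], "fingers": [fingers, ...]}. A call has 1 to 8 rows; each row shifts and turns the commanded pose from where the row before left it, along the tool's axes as they then stand; what a row does not reach is not made up. A row lasts 1/12 s, in which the tool goes at most 41.7 mm and 7.16 degrees, less where a joint would pass 70% of its speed; a pose out of reach is approached as far as the arm can. A call is refused whole if a number of a shift passes 1 or a number of a turn 1, either way. A call with a gripper value outside its range is refused whole. The fingers move at their own pace and stop on an object; "grip_force" is the grip in N (left out, the last holds). Time passes only in rows, so rows that do not move let the fingers close. It gives the time, the measured TCP pose, the force, the opening and the grip force at its end, in the units of the state.
- status.read_state(): the state, without advancing time (a new reading comes with each control period).
- imaging.camera(name): name is "scene" or "top" or "wrist"; returns the picture (480x640x3 uint8, red, green, blue); there is no depth.
- imaging.camera_params(name): a dict with "K" (3x3 intrinsics, pixels), "rvec" (rotation vector, rad) and "tvec" (3), from world to camera coordinates, as OpenCV has them; the wrist camera has in their place "mount" (4x4, takes a point from camera to tool coordinates, whose origin is the TCP and whose axes are the flange's). Camera axes: x right, y down, z forward; pixel columns grow to the right and rows downward; lengths in m; the calibration is good to about 2 mm. A picture is of the moment at which its call begins: read the wrist's pose just before it. camera_params takes no time and is no camera call.
- workorder.finish_job(): hands the job in; it is judged then, once.
The state is a dict: "time_s": time; "joint_pos": joint angles; "qvel": joint speeds; "tau": joint torques, N m; "tool_pos": TCP position; "eef_rot": TCP orientation; "wrist_force": force on the tool from outside, world axes, zero at the start; "moment": the same for the moment, N m; "gripper_width": opening from 0.0 (shut) to 1.0 (fully open); "finger_force": force on a finger pad.
Only numpy, scipy, OpenCV 4.12 (cv2) and the standard library are available. Lean on these libraries where they do the work, as an engineer would, in place of code of your own. Each camera call takes 0.05 s, during which the arm holds its last target. There are 200 camera calls.

## Working session

There is one attempt and no reset: what is moved stays moved. The work goes in short steps, Python scripts to look and compute and a tool call to move; the robot and the scene stay as the last step left them, time stands still between calls to the robot, and variables do not carry over. Pictures are saved under pics/ and viewed, at most 10 in all, crops included, and the job is handed in when it is done.

Besides the shell and the picture viewer there is one more tool, called after "Call:" in YAML: its name, and indented under it one key for each argument. step_arm: Moves the arm, as the interface text tells. Its arguments: {"type":"object","properties":{"travel":{"type":"array","items":{"type":"array","items":{"type":"number"}}},"angular":{"type":"array","items":{"type":"array","items":{"type":"number"}}},"fingers":{"type":"array","items":{"type":"number"}},"grip_force":{"type":"number"}},"required":["travel","angular","fingers"]}

```bash
mkdir -p pics
python3 - <<'E'
from plant import status, imaging
import cv2
s=status.read_state(); print({k:s[k] for k in('time_s','tool_pos','eef_rot','gripper_width','wrist_force')})
for n in('scene','top'):
    cv2.imwrite(f'pics/{n}0.png',imaging.camera(n)[:,:,::-1])
    print(n,imaging.camera_params(n))
print(imaging.camera_params('wrist'))
E
```

```text
{'time_s': 0.0, 'tool_pos': array([0.23887493, 0.6036596 , 0.23010724]), 'eef_rot': array([-1.79846362e+02,  2.98636635e-03,  1.58412494e+02]), 'gripper_width': 1.000057381519426, 'wrist_force': array([0.23924361, 0.06297653, 0.80002306])}
scene {'K': array([[493.09002728,   0.        , 319.13407528],
       [  0.        , 493.09002728, 239.14374951],
       [  0.        ,   0.        ,   1.        ]]), 'rvec': array([ 2.41171642, -0.51012406,  0.20238843]), 'tvec': array([-0.45754363,  0.22906861,  1.00913076])}
top {'K': array([[460.18138505,   0.        , 319.47196851],
       [  0.        , 460.18138505, 242.32899219],
       [  0.        ,   0.        ,   1.        ]]), 'rvec': array([ 2.15698115, -2.22315122,  0.03483762]), 'tvec': array([0.0237094 , 0.48779432, 1.04072617])}
{'K': array([[349.87375395,   0.        , 319.69184337],
       [  0.        , 349.87375395, 236.72820194],
       [  0.        ,   0.        ,   1.        ]]), 'mount': array([[-3.25109276e-04, -9.45828714e-01, -3.24665887e-01,
         8.38814554e-02],
       [ 9.99999806e-01, -1.35236301e-04, -6.07390070e-04,
         8.14567599e-04],
       [ 5.30580355e-04, -3.24666022e-01,  9.45828575e-01,
        -1.41103400e-01],
       [ 0.00000000e+00,  0.00000000e+00,  0.00000000e+00,
         1.00000000e+00]])}
```

View pics/scene0.png

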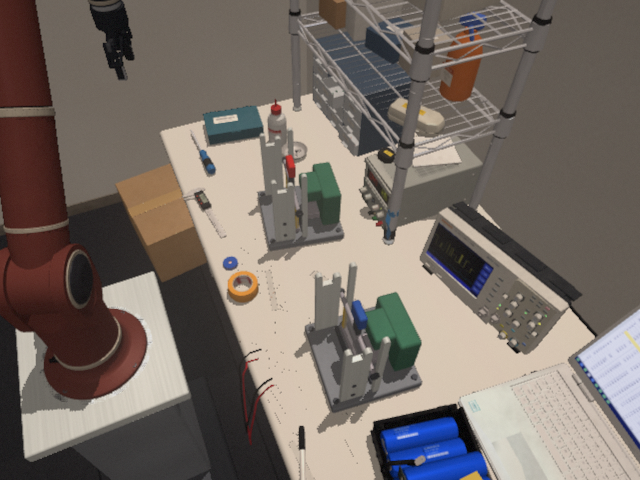

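View pics/top0.png

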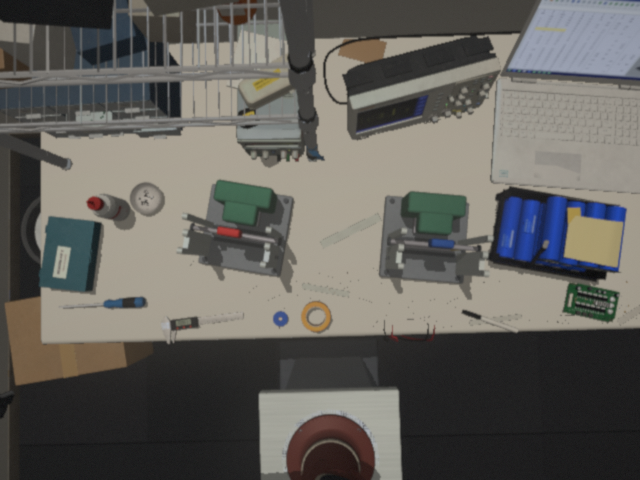

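The scene view shows the red handle near (291,167) and the blue one near (360,315). In the top view they are near (228,232) and (441,243). I'll enlarge the red press.

Run:
```python
import cv2,numpy as np
a=cv2.imread('pics/scene0.png')[120:255,235:355]; b=cv2.imread('pics/top0.png')[170:285,170:300]
a=cv2.resize(a,(480,540),interpolation=cv2.INTER_CUBIC)
cv2.imwrite('pics/a.png',a)
cv2.imwrite('pics/b.png',cv2.resize(b,None,fx=5,fy=5,interpolation=cv2.INTER_CUBIC))
```

```text
(no output)
```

View pics/a.png

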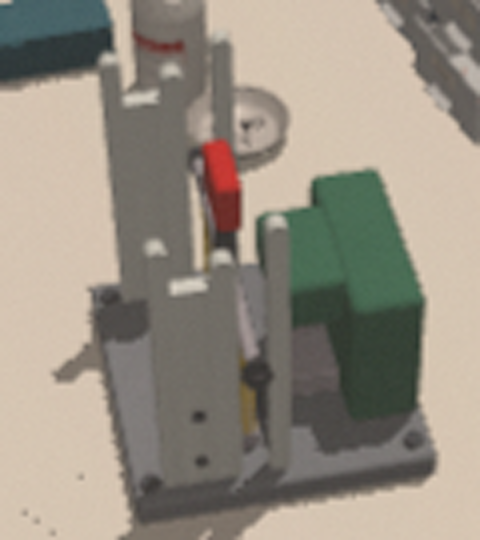

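View pics/b.png

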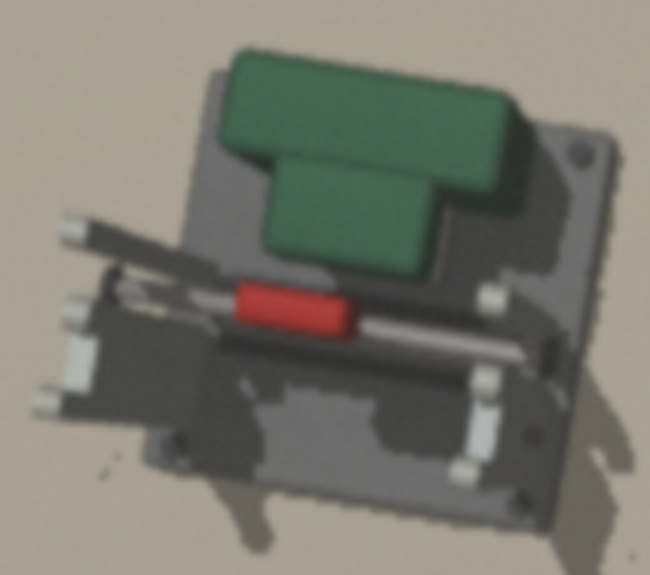

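Both crops show the plate tops clearly (horn, lip and rear post on each side) and the red handle's top face. I'll triangulate these points and fit the press pose.

```bash
cat > h.py <<'E'
import cv2,numpy as np
from plant import imaging
def P(n):
    c=imaging.camera_params(n);R=cv2.Rodrigues(c['rvec'])[0]
    return c['K']@np.c_[R,c['tvec']]
def tri(ps,uv):
    A=[]
    for p,(u,v) in zip(ps,uv): A+=[u*p[2]-p[0],v*p[2]-p[1]]
    X=np.linalg.svd(np.array(A))[2][-1]; X=X[:3]/X[3]
    e=[ (p@np.r_[X,1])[:2]/(p@np.r_[X,1])[2]-q for p,q in zip(ps,uv)]
    return X,e
E
python3 - <<'E'
from h import *
from scipy.optimize import least_squares
ps=[P('scene'),P('top')]
F={'Lhorn':((110,62),(45,403),(-.050,.079,.212)),'Llip':((172,73),(75,312),(-.015,.079,.198)),'Lpost':((220,42),(73,229),None),
'Rhorn':((155,247),(465,470),(-.050,-.079,.212)),'Rlip':((222,257),(487,381),(-.015,-.079,.198)),'Rpost':((277,222),(492,300),None),
'handle':((222,162),(292,306),(0,0,.192))}
obs=[]
for k,(a,b,m) in F.items():
    uv=[np.array(a)/4+(235,120),np.array(b)/5+(170,170)]
    uv=[q-0.4 for q in uv]
    X,e=tri(ps,uv);print(k,X.round(4),np.abs(e).max().round(2))
    if m and k!='handle': obs.append((uv,m))
def f(q):
    c,s=np.cos(q[2]),np.sin(q[2]);r=[]
    for uv,m in obs:
        X=np.array([q[0]+c*m[0]-s*m[1],q[1]+s*m[0]+c*m[1],m[2]+q[3],1])
        for p,w in zip(ps,uv): y=p@X; r+=list(y[:2]/y[2]-w)
    return np.array(r)
o=least_squares(f,[.6,.25,0,0]);print(o.x,np.degrees(o.x[2]),o.fun.round(1))
E
```

```text
Lhorn [0.4741 0.2695 0.2063] 0.88
Llip [0.5087 0.2618 0.193 ] 0.76
Lpost [0.5379 0.2571 0.2098] 0.48
Rhorn [0.4432 0.1125 0.2105] 0.31
Rlip [0.4771 0.1051 0.1968] 0.55
Rpost [0.5065 0.0999 0.2155] 0.73
handle [0.5076 0.1795 0.1921] 0.27
[ 0.50734855  0.1807748  -0.19440245 -0.00313867] -11.138439634815523 [-0.7 -0.5  0.7 -0.7 -0.8 -0.4  0.3 -0.4 -0.4  0.5 -0.  -0.2 -0.5  0.3
 -0.3 -0.7]
```

Call:
step_arm:
  travel:
    - [0,0,-1]
    - [0,0,-1]
    - [-0.725,-0.528,0]
    - [-0.725,-0.528,0]
    - [-0.725,-0.528,0]
    - [-0.725,-0.528,0]
    - [-0.725,-0.528,0]
    - [-0.725,-0.528,0]
  angular:
    - [0,0,0]
    - [0,0,0]
    - [0,0,0]
    - [0,0,0]
    - [0,0,0]
    - [0,0,0]
    - [0,0,0]
    - [0,0,0]
  fingers: [85,85,85,85,85,85,85,85]

```text
time_s: 0.77
tool_pos: [0.3548, 0.4207, 0.3109]
eef_rot: [-179.9, -0.0, 158.4]
wrist_force: [0.6, 0.9, -0.0]
gripper_width: 0.998
finger_force: 0.0
```

Call:
step_arm:
  travel:
    - [-0.725,-0.528,0]
    - [-0.725,-0.528,0]
    - [-0.725,-0.528,0]
    - [-0.725,-0.528,0]
    - [-0.725,-0.528,0]
    - [-0.725,-0.528,0]
    - [-0.725,-0.528,0]
    - [-0.725,-0.528,0]
  angular:
    - [0,0,0]
    - [0,0,0]
    - [0,0,0]
    - [0,0,0]
    - [0,0,0]
    - [0,0,0]
    - [0,0,0]
    - [0,0,0]
  fingers: [85,85,85,85,85,85,85,85]

```text
time_s: 1.43
tool_pos: [0.5082, 0.1784, 0.311]
eef_rot: [-180.0, -0.0, 158.4]
wrist_force: [0.6, 0.4, -0.1]
gripper_width: 0.995
finger_force: 0.0
```

Call:
step_arm:
  travel:
    - [0,0,0]
    - [0,0,0]
    - [0,0,0]
    - [0,0,0]
    - [0,0,0]
    - [0,0,0]
    - [0,0,0]
    - [0,0,0]
  angular:
    - [0,0,1]
    - [0,0,1]
    - [0,0,1]
    - [0,0,1]
    - [0,0,1]
    - [0,0,1]
    - [0,0,1]
    - [0,0,1]
  fingers: [85,85,85,85,85,85,85,85]

```text
time_s: 2.1
tool_pos: [0.5075, 0.18, 0.3108]
eef_rot: [-179.9, -0.0, 118.2]
wrist_force: [0.1, -0.3, -1.0]
gripper_width: 0.994
finger_force: 0.0
```

Call:
step_arm:
  travel:
    - [0,0,0]
    - [0,0,0]
    - [0,0,0]
    - [0,0,0]
    - [0,0,0]
    - [0,0,0]
    - [0,0,0]
    - [0,0,0]
  angular:
    - [0,0,1]
    - [0,0,1]
    - [0,0,1]
    - [0,0,1]
    - [0,0,1]
    - [0,0,1]
    - [0,0,1]
    - [0,0,1]
  fingers: [85,85,85,85,85,85,85,85]

```text
time_s: 2.77
tool_pos: [0.5074, 0.18, 0.3108]
eef_rot: [-179.9, 0.0, 78.2]
wrist_force: [1.7, 0.3, 0.3]
gripper_width: 0.995
finger_force: 0.0
```

Above the handle. Check with the wrist camera.

```bash
cat >> h.py <<'E'
from scipy.spatial.transform import Rotation as Ro
def wristP(s):
    c=imaging.camera_params('wrist');T=np.eye(4);T[:3,:3]=Ro.from_euler('xyz',s['eef_rot'],degrees=True).as_matrix();T[:3,3]=s['tool_pos']
    return c['K']@np.linalg.inv(T@c['mount'])[:3]
E
python3 - <<'E'
from h import *
from plant import status
s=status.read_state();im=np.ascontiguousarray(imaging.camera('wrist')[:,:,::-1]);np.save('w0.npy',wristP(s))
p=wristP(s);print(s['tool_pos'],s['eef_rot'])
cv2.imwrite('pics/w0raw.png',im)
q=np.radians(-11.14);c,sn=np.cos(q),np.sin(q)
def pr(m):
    X=np.array([.5073+c*m[0]-sn*m[1],.1803+sn*m[0]+c*m[1],m[2],1]);y=p@X;return y[:2]/y[2]
for m in [(x,y,.192) for x in(-.008,.008) for y in(-.022,.022)]+[(-.05,y,.212) for y in(-.079,.079)]+[(-.015,y,.198) for y in(-.079,.079)]:
    u=pr(m);print(m,u.round(1));cv2.circle(im,tuple(int(v) for v in u),3,(255,0,255),1) if np.all(np.abs(u)<1000) else 0
cv2.imwrite('pics/w0.png',im)
E
```

```text
[0.50743296 0.18004713 0.31077218] [-1.79930031e+02  4.01939807e-02  7.81720309e+01]
(-0.008, -0.022, 0.192) [310.1 256.8]
(-0.008, 0.022, 0.192) [308.9 203.1]
(0.008, -0.022, 0.192) [330.1 256.6]
(0.008, 0.022, 0.192) [329.9 202.9]
(-0.05, -0.079, 0.212) [258.5 332.8]
(-0.05, 0.079, 0.212) [241.8 125.9]
(-0.015, -0.079, 0.198) [303.  322.6]
(-0.015, 0.079, 0.198) [296.6 124.7]
```

View pics/w0.png

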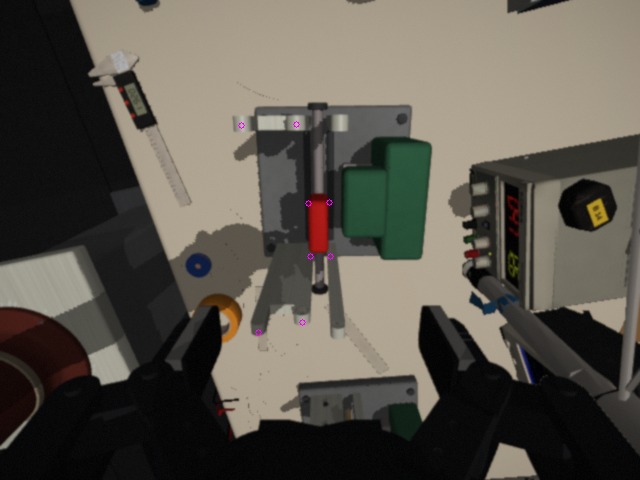

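The predicted handle corners (309–330, 203–257) match the seen handle (308–329, 195–253) to about 2 mm, and the yaw agrees. I'll descend and grip.

Call:
step_arm:
  travel:
    - [0.05,0,0.8]
    - [0,0,0.8]
    - [0,0,0.8]
    - [0,0,0.8]
    - [0,0,0.65]
    - [0,0,0]
    - [0,0,0]
  angular:
    - [0,0,-0.08]
    - [0,0,0]
    - [0,0,0]
    - [0,0,0]
    - [0,0,0]
    - [0,0,0]
    - [0,0,0]
  fingers: [60,60,60,60,60,60,60]

```text
time_s: 3.4
tool_pos: [0.5075, 0.1818, 0.1564]
eef_rot: [-179.8, 0.1, 78.9]
wrist_force: [-0.3, -0.0, 0.7]
gripper_width: 0.702
finger_force: 0.0
```

Call:
step_arm:
  travel:
    - [0,0,0]
    - [0,0,0]
    - [0,0,0]
    - [0,0,0]
    - [0,0,0]
    - [0,0,0]
    - [0,0,0]
    - [0,0,0]
  angular:
    - [0,0,0]
    - [0,0,0]
    - [0,0,0]
    - [0,0,0]
    - [0,0,0]
    - [0,0,0]
    - [0,0,0]
    - [0,0,0]
  fingers: [40,30,20,10,10,10,10,10]
  grip_force: 70

```text
time_s: 4.07
tool_pos: [0.5091, 0.1825, 0.159]
eef_rot: [179.9, -0.1, 78.8]
wrist_force: [-0.7, 0.2, 6.0]
gripper_width: 0.18
finger_force: 68.9
```

Call:
step_arm:
  travel:
    - [0,0,0]
    - [0,0,0]
    - [0,0,-0.3]
    - [0,0,-0.3]
  angular:
    - [0,0,0]
    - [0,0,0]
    - [0,0,0]
    - [0,0,0]
  fingers: [10,10,10,10]

```text
time_s: 4.4
tool_pos: [0.5074, 0.1818, 0.1811]
eef_rot: [-179.9, 0.1, 78.8]
wrist_force: [0.1, 0.6, -2.4]
gripper_width: 0.176
finger_force: 68.5
```

Call:
step_arm:
  travel:
    - [0,0,-0.32]
    - [0,0,-0.32]
    - [0,0,-0.32]
    - [0,0,-0.32]
    - [0,0,-0.32]
    - [0,0,-0.32]
    - [0,0,0]
    - [0,0,0]
  angular:
    - [0,0,0]
    - [0,0,0]
    - [0,0,0]
    - [0,0,0]
    - [0,0,0]
    - [0,0,0]
    - [0,0,0]
    - [0,0,0]
  fingers: [10,10,10,10,10,10,10,10]

```text
time_s: 5.07
tool_pos: [0.5082, 0.182, 0.2582]
eef_rot: [180.0, -0.0, 78.8]
wrist_force: [-0.8, -0.0, -3.8]
gripper_width: 0.181
finger_force: 68.5
```

Run:
```python
from h import *
from plant import status
s=status.read_state();print(s['tool_pos'],s['eef_rot'],s['wrist_force'],s['moment'])
a=imaging.camera('scene')[90:240,225:375,::-1];b=imaging.camera('wrist')[80:360,170:460,::-1]
cv2.imwrite('pics/lift.png',np.hstack([cv2.resize(a,(400,400),interpolation=cv2.INTER_CUBIC),cv2.resize(b,(400,400))]))
```

```text
[0.50822289 0.18198553 0.25823943] [ 1.79966201e+02 -2.70482847e-02  7.88200556e+01] [-0.79038802 -0.02094534 -3.76854785] [0.00772571 0.0470415  0.03123332]
```

View pics/lift.png

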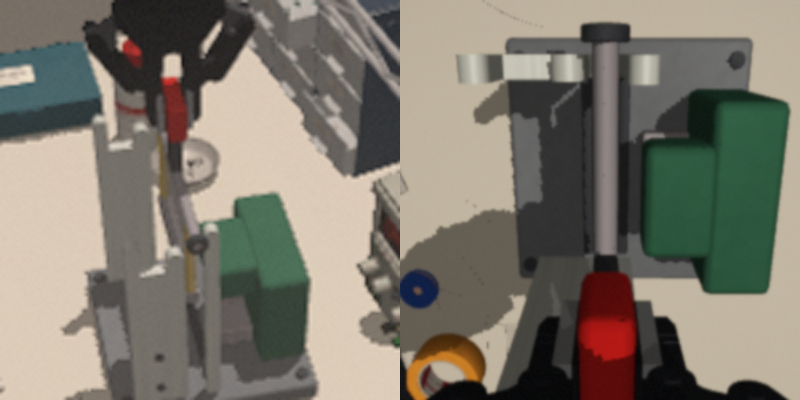

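The guard hangs in the grip with its bar above the plates. I'll check the bar height from its near knob at scene pixel (299,181).

Run:
```python
from h import *
q=np.radians(-11.14);c,s=np.cos(q),np.sin(q);p=P('scene')
for z in(.195,.205,.215):
  for m in(-.095,.095):
    y=p@np.array([.5078-s*m,.182+c*m,z,1]);print(z,m,(y[:2]/y[2]).round(1))
```

```text
0.195 -0.095 [298.  187.8]
0.195 0.095 [281.9 131.9]
0.205 -0.095 [297.9 184.4]
0.205 0.095 [281.7 128.5]
0.215 -0.095 [297.8 180.9]
0.215 0.095 [281.5 125. ]
```

Bar middle is at about 0.215, as planned. Next, forward 33 mm.

Call:
step_arm:
  travel:
    - [0,-0.2,0]
    - [0,-0.2,0]
    - [0,-0.2,0]
    - [0,-0.23,0]
    - [0,0,0]
    - [0,0,0]
  angular:
    - [0,0,0]
    - [0,0,0]
    - [0,0,0]
    - [0,0,0]
    - [0,0,0]
    - [0,0,0]
  fingers: [10,10,10,10,10,10]

```text
time_s: 5.67
tool_pos: [0.475, 0.1889, 0.2582]
eef_rot: [-180.0, -0.0, 78.9]
wrist_force: [0.1, -0.0, -3.9]
gripper_width: 0.176
finger_force: 68.5
```

Call:
step_arm:
  travel:
    - [0,0,0.15]
    - [0,0,0.15]
    - [0,0,0.15]
    - [0,0,0.15]
    - [0,0,0]
    - [0,0,0]
  angular:
    - [0,0,0]
    - [0,0,0]
    - [0,0,0]
    - [0,0,0]
    - [0,0,0]
    - [0,0,0]
  fingers: [10,10,10,10,10,10]

```text
time_s: 6.17
tool_pos: [0.4755, 0.1882, 0.2334]
eef_rot: [-179.9, 0.1, 78.8]
wrist_force: [0.6, 0.1, -2.6]
gripper_width: 0.178
finger_force: 68.4
```

Run:
```python
from h import *
from plant import status
s=status.read_state();print(s['tool_pos'],s['eef_rot'],s['wrist_force'],s['moment'])
a=imaging.camera('scene')[100:230,225:355,::-1];b=imaging.camera('wrist')[80:360,170:460,::-1]
cv2.imwrite('pics/low.png',np.hstack([cv2.resize(a,(400,400),interpolation=cv2.INTER_CUBIC),cv2.resize(b,(400,400))]))
```

```text
[0.47549304 0.18824241 0.23337441] [-1.79931987e+02  6.34938623e-02  7.87947446e+01] [ 0.55490918  0.12796439 -2.62622896] [0.04064075 0.01813092 0.0427585 ]
```

View pics/low.png

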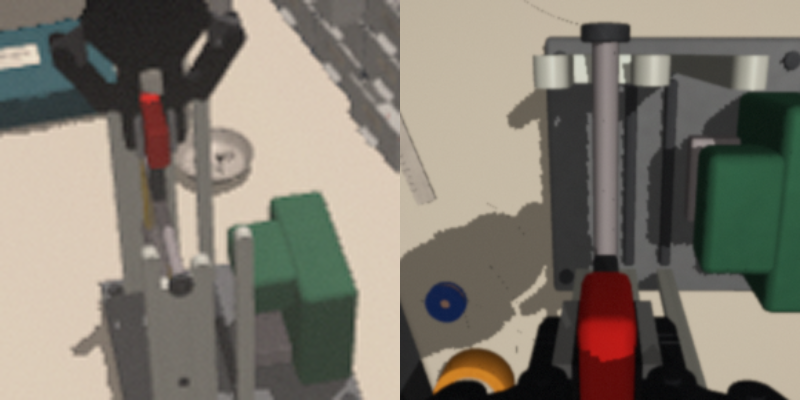

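The bar lies between the horns and lips on both sides, and the knob at (180,285) sits between horn and lip. I'll lower it gently onto the floors.

Call:
step_arm:
  travel:
    - [0,0,0.06]
    - [0,0,0.06]
    - [0,0,0.04]
    - [0,0,0]
    - [0,0,0]
  angular:
    - [0,0,0]
    - [0,0,0]
    - [0,0,0]
    - [0,0,0]
    - [0,0,0]
  fingers: [10,10,10,10,10]

```text
time_s: 6.68
tool_pos: [0.476, 0.1885, 0.2288]
eef_rot: [180.0, -0.1, 78.8]
wrist_force: [-1.9, -0.4, 5.3]
gripper_width: 0.174
finger_force: 69.7
```

Contact felt: the force went from −3 to +5 N at the expected height. Now release.

Call:
step_arm:
  travel:
    - [0,0,0]
    - [0,0,0]
    - [0,0,0]
    - [0,0,0]
    - [0,0,0]
    - [0,0,0]
    - [0,0,0]
    - [0,0,0]
  angular:
    - [0,0,0]
    - [0,0,0]
    - [0,0,0]
    - [0,0,0]
    - [0,0,0]
    - [0,0,0]
    - [0,0,0]
    - [0,0,0]
  fingers: [14,16,18,22,28,36,46,56]
  grip_force: 20

```text
time_s: 7.35
tool_pos: [0.4757, 0.1884, 0.2275]
eef_rot: [-180.0, 0.0, 78.8]
wrist_force: [-0.1, -0.5, 0.1]
gripper_width: 0.654
finger_force: 0.0
```

Call:
step_arm:
  travel:
    - [0,0,0]
    - [0,0,0]
    - [0,0,-0.3]
    - [0,0,-0.5]
    - [0,0,-0.7]
    - [0,0,-0.7]
    - [0,0,-0.7]
    - [0,0,0]
  angular:
    - [0,0,0]
    - [0,0,0]
    - [0,0,0]
    - [0,0,0]
    - [0,0,0]
    - [0,0,0]
    - [0,0,0]
    - [0,0,0]
  fingers: [56,56,56,56,56,56,56,56]

```text
time_s: 8.02
tool_pos: [0.4788, 0.1889, 0.3494]
eef_rot: [179.4, -0.4, 78.8]
wrist_force: [0.7, -0.1, 0.1]
gripper_width: 0.656
finger_force: 0.0
```

Run:
```python
from h import *
from plant import status
s=status.read_state();print(s['time_s'],s['tool_pos'],s['wrist_force'])
a=imaging.camera('scene')[100:230,225:355,::-1];b=imaging.camera('wrist')[60:340,170:460,::-1]
cv2.imwrite('pics/end.png',np.hstack([cv2.resize(a,(400,400),interpolation=cv2.INTER_CUBIC),cv2.resize(b,(400,400))]))
```

```text
8.0167 [0.4787514  0.18892707 0.34944155] [ 0.73332871 -0.0890872   0.06759509]
```

View pics/end.png

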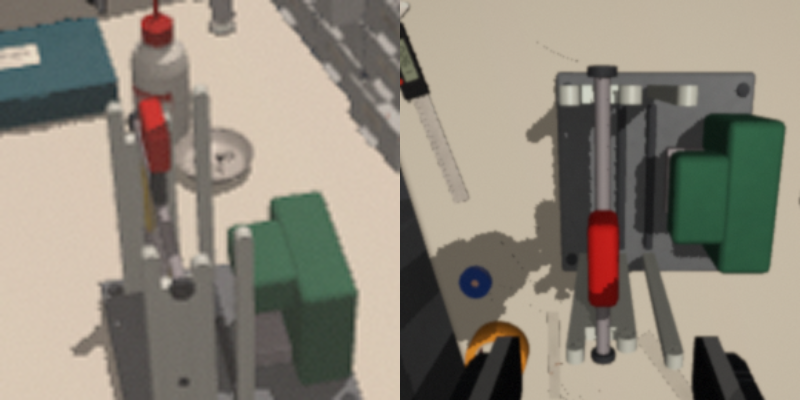

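The guard hangs upright in both notches (knobs at (602,72) and (602,355) in the wrist crop), and the gripper is clear. Handing in.

Call:
step_arm:
  travel:
    - [0,0,0]
    - [0,0,0]
    - [0,0,0]
    - [0,0,0]
    - [0,0,0]
    - [0,0,0]
    - [0,0,0]
    - [0,0,0]
  angular:
    - [0,0,0]
    - [0,0,0]
    - [0,0,0]
    - [0,0,0]
    - [0,0,0]
    - [0,0,0]
    - [0,0,0]
    - [0,0,0]
  fingers: [56,56,56,56,56,56,56,56]

```text
time_s: 8.78
tool_pos: [0.4757, 0.1885, 0.3436]
eef_rot: [-180.0, 0.0, 78.8]
wrist_force: [-0.4, 0.0, -0.2]
gripper_width: 0.654
finger_force: 0.0
```

```bash
python3 -c "
from plant import workorder
print(workorder.finish_job())"
```

```text
the job is handed in; nothing more can be done
None
```

The red guard now hangs by its bar in both front notches, with the gripper clear of it; the arm never went near the blue press, and I handed the job in at about 8.8 s of the 38 s allowed (no verdict came back).

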